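# Transfer microscope objectives to the change-over rack in nosepiece order

## Task

The four objectives stand in the coloured bases of their storage cans on the grey tray, in the order in which they go on the microscope's nosepiece. Move them all to the empty wells of the black change-over rack in the same order, counting from the white-striped end of the tray and of the rack (the one nearest the white end goes into the well nearest the white end, and so on). Set each one down gently, standing upright on the floor of its well, without dropping or tipping any, and leave the oil bottle and the culture dish where they are.

Things in the scene. Friction and masses are not known exactly. Their poses are not given: they have to be found in the camera images.
- objective_red: loose microscope objective, red ring, 50 mm tall, 0.15 kg, upright (lens up) in the can base of its colour. Origin: centre of underside, z up; round, yaw is meaningless. Upwards: thread 25 mm dia to 5 mm, shoulder 33 mm dia to 12 mm, plain barrel 30 mm dia from 12 to 38 mm (grip it, TCP about 33 mm above the underside), red ring sloping in to 44 mm, steel nose 20 mm dia
- objective_yellow: loose microscope objective, yellow ring, 53 mm tall, 0.15 kg, upright (lens up) in the can base of its colour. Origin: centre of underside, z up; round, yaw is meaningless. Upwards: thread 25 mm dia to 5 mm, shoulder 33 mm dia to 12 mm, plain barrel 30 mm dia from 12 to 38 mm (grip it, TCP about 33 mm above the underside), yellow ring sloping in to 44 mm, steel nose 20 mm dia
- objective_green: loose microscope objective, green ring, 56 mm tall, 0.15 kg, upright (lens up) in the can base of its colour. Origin: centre of underside, z up; round, yaw is meaningless. Upwards: thread 25 mm dia to 5 mm, shoulder 33 mm dia to 12 mm, plain barrel 30 mm dia from 12 to 38 mm (grip it, TCP about 33 mm above the underside), green ring sloping in to 44 mm, steel nose 20 mm dia
- objective_blue: loose microscope objective, blue ring, 60 mm tall, 0.15 kg, upright (lens up) in the can base of its colour. Origin: centre of underside, z up; round, yaw is meaningless. Upwards: thread 25 mm dia to 5 mm, shoulder 33 mm dia to 12 mm, plain barrel 30 mm dia from 12 to 38 mm (grip it, TCP about 33 mm above the underside), blue ring sloping in to 44 mm, steel nose 20 mm dia
- base_red: red storage-can base, a fixed round cup 52 mm in diameter and 10 mm high whose floor is 4 mm thick and whose recess is 34 mm wide; it marks the place in the tray from which the red objective comes. Origin: centre of its underside, 10 mm above the table
- base_yellow: yellow storage-can base, a fixed round cup 52 mm in diameter and 10 mm high whose floor is 4 mm thick and whose recess is 34 mm wide; it marks the place in the tray from which the yellow objective comes. Origin: centre of its underside, 10 mm above the table
- base_green: green storage-can base, a fixed round cup 52 mm in diameter and 10 mm high whose floor is 4 mm thick and whose recess is 34 mm wide; it marks the place in the tray from which the green objective comes. Origin: centre of its underside, 10 mm above the table
- base_blue: blue storage-can base, a fixed round cup 52 mm in diameter and 10 mm high whose floor is 4 mm thick and whose recess is 34 mm wide; it marks the place in the tray from which the blue objective comes. Origin: centre of its underside, 10 mm above the table
- tray: storage tray: fixed grey slab 280 x 68 x 10 mm carrying the four coloured can bases in one row, in any order, 62 mm apart (x = +93, +31, -31, -93 mm, the first nearest the white end). Origin: centre of its underside; x runs along the row towards the white-striped end, z up. Lies at any yaw
- rack: change-over rack: fixed black block 280 x 68 x 14 mm with four empty round wells in one row, each 48 mm wide, 10 mm deep, with a pale blue floor (4 mm above the table), 62 mm apart (x = +93, +31, -31, -93 mm, the first nearest the white end). Origin: centre of its underside; x runs along the row towards the white-striped end, z up. Lies at any yaw
- oil_bottle: bystander: small amber immersion-oil bottle with a black cap, 28 mm in diameter, 62 mm tall, standing loose. Origin: centre of its underside
- dish: bystander: closed clear culture dish with pink contents, 60 mm in diameter, 15 mm high, lying loose. Origin: centre of its underside

How it is judged:
By the outcome, as a careful person would: the job done as asked, in the order asked, and still so for the second after the job is handed in, with the robot touching nothing.
It also fails if it takes over 118 s, if anything falls off the work surface, if the arm or the gripper's body presses on something with over 40 N, if the wrist force passes 120 N, or if a joint passes its speed limit or range.

## Robot

A 6-joint arm with a two-finger parallel gripper is mounted at the origin on the work surface. World frame = base frame: x ahead of the robot, y to its left, z up, the work surface at z = 0. Lengths are in m, angles in rad, forces in N, time in s.
With the tool pointing down it reaches from about 0.275 to 0.825 m from the base axis. Payload 4.9 kg.
Tool frame: the origin (TCP) lies between the finger pads, 19 mm behind the fingertips; this is the grasp point; z points along the fingers, y is the line along which they close (so a half turn about z gives the same grasp; the last joint's range is limited). The gripper opens to 85 mm and grips with 20 to 120 N. Pads are 22 mm wide; open, the fingers measure 114 mm over their backs; the gripper's body (76 mm by 85 mm) begins 54 mm behind the grasp point. The pads swing forward as they close: fully open they stand 13 mm farther back than shut.
Start: joints at [-1.335, 0.326, -0.193, 1.052, 0, 1.437], TCP at [0.199, -0.513, 0.25] pointing down, gripper open.
Joint ranges: [-2.65, 2.65], [-0.97, 1.79], [-1.3, 1.35], [-1.93, 2.1], [-1.47, 1.37], [-3.14, 3.14]. Speed limits (rad/s): [2.57, 2.57, 3.14, 3.14, 3.14, 3.14].

## Interface

Orientations are given as a unit quaternion [w, x, y, z].
In Python, from cell import bot gives the robot as it stands. Calls block until the motion is done:
- bot.move_pose(position, orientation): joint-space move of the TCP to a pose.
- bot.move_linear(position, speed=0.15, rotation=None, until_force=None): straight line of the TCP; rotation=None keeps the orientation; speed is the mean speed in m/s. With until_force (N) it stops when the force on the tool has changed by that much, and returns True; else False.
- bot.goto_joints(angles): joint-space move.
- bot.set_gripper(opening, grasp_force=None): opening from 0.0 (shut) to 1.0 (fully open); grasp_force is the grip in N (None keeps the last); returns when the fingers have stopped.
- bot.wait(seconds).
- bot.solve_ik(position, orientation): joint angles nearest the present ones, or None.
- bot.camera(name): name is "side" or "top" or "wrist"; returns the picture (400x640x3 uint8, red, green, blue); there is no depth.
- bot.calibration(name): a dict with "mtx" (3x3 intrinsics, pixels), "extrinsics" (4x4, takes a point from world to camera coordinates); the wrist camera has in their place "hand_eye" (4x4, takes a point from camera to tool coordinates, whose origin is the TCP and whose axes are the flange's). Camera axes: x right, y down, z forward; pixel columns grow to the right and rows downward; lengths in m; the calibration is good to about 2 mm. A picture is of the moment at which its call begins: read the wrist's pose just before it. calibration takes no time and is no camera call.
A pose or a line that the arm cannot do raises bot.PlanningError and nothing moves.
- bot.close_job(): hands the job in; it is judged then, once.
Trained networks look in the newest picture that a camera, given by its name, has taken for a name from the list of things; names that differ only in an ending like _2 or _b are one class to them, and where a whole thing is asked for, a point or a joint stands for the part that bears it (a point fixed in the world has none). Each returns a list of dicts, best first, with "confidence" (0 to 1); they miss things now and then, are a little off and sometimes report something else, mostly with a low value. They report only what shows in the picture. A call takes as long as a camera call.
- bot.search_frame(camera, thing): "bbox" ([left, top, width, height] in pixels, round what is visible of it).
Readings, each from a call of its own:
- bot.read_clock(): time.
- bot.read_joint_positions(): joint angles.
- bot.read_joint_vel(): joint speeds.
- bot.read_joint_efforts(): joint torques, N m.
- bot.read_position(): TCP position.
- bot.read_tool_rot(): TCP orientation.
- bot.read_ft_force(): force on the tool from outside, world axes, zero at the start.
- bot.read_moment(): the same for the moment, N m.
- bot.read_gripper_width(): opening from 0.0 (shut) to 1.0 (fully open).
- bot.read_finger_force(): force on a finger pad.
Only numpy, scipy, OpenCV 4.12 (cv2) and the standard library are available. Lean on these libraries where they do the work, as an engineer would, in place of code of your own. Each camera call takes 0.05 s, during which the arm holds its last target. There are 200 camera calls.

## Working session

There is one attempt and no reset: what is moved stays moved. The work goes in short steps, each a Python script; the robot and the scene stay as the last script left them, time stands still between calls to the robot, and variables do not carry over. Pictures are saved under pics/ and viewed, at most 14 in all, crops included, and the job is handed in when it is done.

```bash
mkdir -p pics; python3 - <<'E'
from cell import bot
import cv2, numpy as np
for n in ("top","side"):
    im=bot.camera(n); cv2.imwrite(f"pics/{n}0.png",cv2.cvtColor(im,cv2.COLOR_RGB2BGR))
    c=bot.calibration(n); print(n,c["mtx"].tolist() if hasattr(c["mtx"],'tolist') else c["mtx"]); print(np.round(c["extrinsics"],4))
    for t in ("base_red","base_yellow","base_green","base_blue","rack","tray","oil_bottle","dish"):
        r=bot.search_frame(n,t); print(t,[(np.round(d["bbox"]).tolist(),round(d["confidence"],2)) for d in r[:2]])
print(bot.calibration("wrist"),bot.read_tool_rot(),bot.read_clock())
E
```

```text
top [[427.28532958846705, 0.0, 318.5768418032608], [0.0, 427.28532958846705, 200.07887440729573], [0.0, 0.0, 1.0]]
[[-0.0238 -0.9997  0.0089 -0.019 ]
 [-0.9834  0.0218 -0.1802  0.5688]
 [ 0.18   -0.013  -0.9836  0.8875]
 [ 0.      0.      0.      1.    ]]
base_red [([215.0, 162.0, 22.0, 19.0], 0.44)]
base_yellow [([225.0, 212.0, 27.0, 19.0], 0.69)]
base_green [([222.0, 184.0, 23.0, 24.0], 0.57), ([228.0, 212.0, 23.0, 17.0], 0.43)]
base_blue [([237.0, 236.0, 20.0, 21.0], 0.5)]
rack [([324.0, 179.0, 122.0, 67.0], 0.68), ([216.0, 156.0, 16.0, 19.0], 0.45)]
tray [([209.0, 147.0, 59.0, 124.0], 0.86)]
oil_bottle [([288.0, 278.0, 13.0, 10.0], 0.53)]
dish [([288.0, 129.0, 27.0, 28.0], 0.97), ([216.0, 161.0, 22.0, 15.0], 0.37)]
side [[481.6167900258792, 0.0, 324.931557273129], [0.0, 481.6167900258792, 203.90413661829228], [0.0, 0.0, 1.0]]
[[-0.9988 -0.0487  0.0079  0.5463]
 [-0.0312  0.4989 -0.8661  0.0851]
 [ 0.0382 -0.8653 -0.4998  0.8493]
 [ 0.      0.      0.      1.    ]]
base_red [([231.0, 292.0, 32.0, 23.0], 0.79)]
base_yellow [([313.0, 281.0, 33.0, 22.0], 0.9)]
base_green [([272.0, 288.0, 36.0, 22.0], 0.74)]
base_blue [([352.0, 273.0, 35.0, 24.0], 0.84)]
rack [([283.0, 162.0, 80.0, 68.0], 0.65)]
tray [([217.0, 270.0, 188.0, 58.0], 0.87)]
oil_bottle [([403.0, 220.0, 20.0, 34.0], 0.96)]
dish [([212.0, 222.0, 37.0, 25.0], 0.86)]
{'mtx': array([[295.028424  ,   0.        , 318.49036261],
       [  0.        , 295.028424  , 197.02430595],
       [  0.        ,   0.        ,   1.        ]]), 'hand_eye': array([[ 1.39683464e-04, -9.64268654e-01, -2.64926298e-01,
         6.87230074e-02],
       [ 9.99999514e-01,  3.93380222e-04, -9.04556562e-04,
         2.92209100e-04],
       [ 9.76452304e-04, -2.64926043e-01,  9.64268240e-01,
        -1.23712373e-01],
       [ 0.00000000e+00,  0.00000000e+00,  0.00000000e+00,
         1.00000000e+00]])} [ 1.19773436e-05  9.82954210e-01  1.83850542e-01 -2.53988000e-06] 0.9
```

View pics/top0.png

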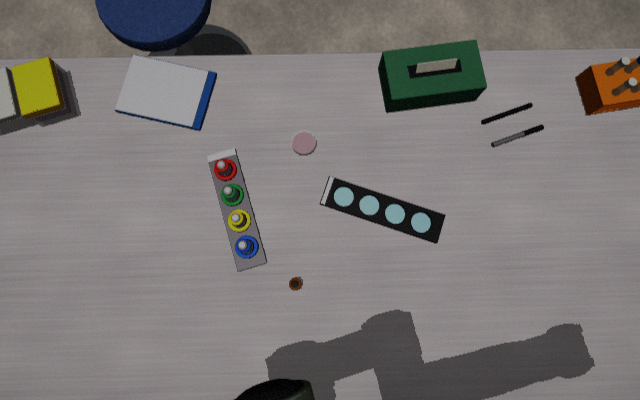

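View pics/side0.png

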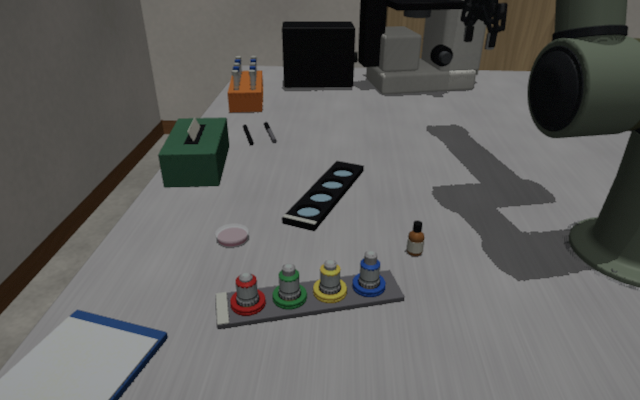

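The top view shows the tray's white end at about (222,155), with bases in the order red (226,169), green (232,195), yellow (239,221), blue (246,247). The rack's white end is at (327,190), with wells at (344,197), (370,205), (395,214) and (421,222). The side view confirms that order. The bottle at (296,283) and the dish at (304,143) are clear of both rows.

```bash
cat > lib.py <<'E'
from cell import bot
import cv2, numpy as np
from scipy.spatial.transform import Rotation as R
OFF=np.array([.093,.031,-.031,-.093]); ORDER=["red","green","yellow","blue"]
HUE=dict(red=(0,9),green=(45,85),yellow=(20,36),blue=(100,130))
def quat(yaw):
    return (R.from_euler('z',yaw)*R.from_euler('x',np.pi)).as_quat(scalar_first=True)
def best_quat(p,yaw):          # half turn ambiguity: choose the nearer reachable one
    q0=np.array(bot.read_joint_positions()); c=[]
    for y in (yaw,yaw+np.pi):
        s=bot.solve_ik(list(p),list(quat(y)))
        if s is not None: c.append((np.abs(np.array(s)-q0).max(),y))
    return list(quat(min(c)[1]))
def cam(name):                 # image, K, world->camera
    c=bot.calibration(name); K=np.array(c["mtx"])
    if name!="wrist": return bot.camera(name),K,np.array(c["extrinsics"])
    T=np.eye(4); T[:3,3]=bot.read_position(); T[:3,:3]=R.from_quat(bot.read_tool_rot(),scalar_first=True).as_matrix()
    return bot.camera(name),K,np.linalg.inv(T@np.array(c["hand_eye"]))
def ground(uv,z,K,E):
    Rm,t=E[:3,:3],E[:3,3]; o=-Rm.T@t; d=Rm.T@np.linalg.inv(K)@np.array([*uv,1.])
    return (o+d*(z-o[2])/d[2])[:2]
def proj(p,K,E):
    c=K@(E[:3,:3]@np.asarray(p)+E[:3,3]); return c[:2]/c[2]
def fit_row(pts):              # pts ordered from the white end -> centre, yaw of row x
    P=np.array(pts); c=P.mean(0); d=(OFF[:,None]*(P-c)).sum(0); yaw=np.arctan2(d[1],d[0])
    m=c+OFF[:,None]*np.array([np.cos(yaw),np.sin(yaw)])
    return c,yaw,m,np.linalg.norm(P-m,axis=1)*1e3
def locate(im,K,E,guess,kind): # hull centroid of the coloured blob near each guess
    hsv=cv2.cvtColor(im,cv2.COLOR_RGB2HSV); out=[]; z=.016 if kind=="tray" else .004
    for g,col in zip(guess,ORDER):
        u=proj([*g,z],K,E); r=np.linalg.norm(proj([g[0]+.033,g[1],z],K,E)-u)
        roi=np.zeros(im.shape[:2],np.uint8); cv2.circle(roi,tuple(int(round(v)) for v in u),int(r),255,-1)
        if kind=="tray":
            lo,hi=HUE[col]; m=cv2.inRange(hsv,(lo,110,40),(hi,255,255))
            if col=="red": m|=cv2.inRange(hsv,(170,110,40),(180,255,255))
        else: m=cv2.inRange(hsv,(80,20,90),(110,255,255))
        m=cv2.morphologyEx(m&roi,cv2.MORPH_OPEN,np.ones((2,2),np.uint8))
        h=cv2.convexHull(cv2.findNonZero(m)); M=cv2.moments(h)
        c=np.array([M["m10"],M["m01"]])/M["m00"]; out.append(ground(c,z,K,E))
        px=r/.033; print(kind,col,"px",c.round(1),"eq.dia mm",round(2e3*np.sqrt(M["m00"]/np.pi)/px,1))
    return out
E
python3 - <<'E'
from lib import *
im,K,E=cam("top")
rows=dict(tray=[(226,169),(232,195),(239,221),(246,247)],rack=[(344,197),(370,205),(395,214),(421,222)])
est={}
for k,px in rows.items():
    g=[ground(p,.016 if k=="tray" else .004,K,E) for p in px]
    for s in range(2): g=locate(im,K,E,g,k)
    est[k]=fit_row(g); print(k,est[k])
for k in rows:
    c,yaw,m,_=est[k]
    for y in (yaw+np.pi/2,yaw-np.pi/2):   # tool y along the row, camera above the row
        p=np.array([*c,.25]); p[:2]-=.075*np.array([np.cos(y),np.sin(y)])
        if bot.solve_ik(list(p),list(quat(y))) is not None:
            try: bot.move_pose(list(p),list(quat(y))); break
            except bot.PlanningError as e: print(e)
    im,K,E=cam("wrist"); cv2.imwrite(f"pics/w_{k}.png",im[:,:,::-1])
    g=locate(im,K,E,m,k); g=locate(im,K,E,fit_row(g)[2],k); f=fit_row(g); print("wrist",k,f)
    np.save(k+".npy",f[2]); np.save(k+"_yaw.npy",f[1])
print(bot.read_clock())
E
```

```text
tray red px [225.8 170.2] eq.dia mm 53.0
tray green px [232.9 195.6] eq.dia mm 49.6
tray yellow px [239.9 221.1] eq.dia mm 51.3
tray blue px [247.1 247.3] eq.dia mm 50.2
tray red px [226.  170.5] eq.dia mm 52.1
tray green px [232.9 195.6] eq.dia mm 49.6
tray yellow px [239.9 221.1] eq.dia mm 51.3
tray blue px [247.1 247.3] eq.dia mm 50.2
tray (array([0.55995465, 0.15456997]), np.float64(0.27251745633926966), array([[0.64952261, 0.17960155],
       [0.58981064, 0.16291383],
       [0.53009866, 0.14622611],
       [0.47038669, 0.12953838]]), array([0.61199593, 0.34944079, 0.29334851, 0.66437116]))
rack red px [344.4 197.3] eq.dia mm 45.3
rack green px [369.7 205.8] eq.dia mm 45.5
rack yellow px [395.5 214.5] eq.dia mm 45.2
rack blue px [421.4 223.2] eq.dia mm 45.2
rack red px [344.4 197.3] eq.dia mm 45.3
rack green px [369.7 205.8] eq.dia mm 45.5
rack yellow px [395.5 214.5] eq.dia mm 45.2
rack blue px [421.4 223.2] eq.dia mm 45.2
rack (array([ 0.55015861, -0.17984318]), np.float64(1.2180392584667623), array([[ 0.58228885, -0.09256977],
       [ 0.56086869, -0.15075204],
       [ 0.539
[... 647 characters left out ...]
46, 0.13339016]]), array([0.35594291, 0.12146513, 0.32009786, 0.09273976]))
rack red px [400.3 110.3] eq.dia mm 47.3
rack green px [348.2 110.3] eq.dia mm 47.4
rack yellow px [296.6 110.2] eq.dia mm 46.0
rack blue px [244.4 110.3] eq.dia mm 45.3
rack red px [400.3 110.3] eq.dia mm 47.5
rack green px [348.2 110.3] eq.dia mm 47.6
rack yellow px [296.6 110.2] eq.dia mm 46.3
rack blue px [244.4 110.3] eq.dia mm 45.5
wrist rack (array([ 0.55462337, -0.17468117]), np.float64(1.2177115341447071), array([[ 0.58678221, -0.08741829],
       [ 0.56534298, -0.14559354],
       [ 0.54390376, -0.20376879],
       [ 0.52246453, -0.26194404]]), array([0.65181695, 0.11414275, 0.081232  , 0.73890614]))
4.8167
```

```bash
python3 - <<'E'
from lib import *
import io,contextlib
def q(*a):
    with contextlib.redirect_stdout(io.StringIO()): return fit_row(locate(*a))
tr,ra=np.load("tray.npy"),np.load("rack.npy"); yaw=float(np.load("tray_yaw.npy")); ry=float(np.load("rack_yaw.npy"))
im,K,E=cam("side")
for k,m in (("tray",tr),("rack",ra)):
    f=q(im,K,E,m,k); print("side",k,f[0],f[1],f[3])
for k,m,w in (("rack",ra,ry),("tray",tr,yaw)):
  c=m.mean(0)
  for y in (w+np.pi/2,w-np.pi/2,w,w+np.pi):
    p=np.array([*c,.22]); p[:2]-=.075*np.array([np.cos(y),np.sin(y)])
    s=bot.solve_ik(list(p),list(quat(y)))
    if s is None: print(k,y,"no ik"); continue
    try: bot.move_pose(list(p),list(quat(y)))
    except bot.PlanningError as e: print(k,y,e); continue
    bot.wait(.2)
    im,K,E=cam("wrist"); cv2.imwrite(f"pics/v_{k}_{y-w:.1f}.png",im[:,:,::-1])
    try: f=q(im,K,E,m,k); print(k,round(y-w,2),(np.array(bot.read_position())-p).round(4),f[0].round(4),round(f[1],4),f[3].round(1))
    except Exception as e: print(k,y,e)
print(bot.read_clock())
E
```

```text
side tray [0.56168833 0.15447533] 0.27243156326387674 [0.78664505 0.63361912 0.42704227 0.57663313]
side rack [ 0.5534446  -0.17040484] 1.2164773606447237 [10.34030084 13.46196661  8.06978122 11.04630738]
rack 1.57 [ 0.0005 -0.0002  0.0014] [ 0.5545 -0.1748] 1.2182 [0.7 0.2 0.1 0.9]
rack -1.57 [ 0.     -0.     -0.0001] [ 0.5526 -0.1765] 1.2188 [0.7 0.2 0.  0.9]
rack 0.0 [0.     0.0002 0.0001] [ 0.5541 -0.1772] 1.2194 [1.1 0.7 0.7 0.3]
rack 3.14 [-0.     -0.0001 -0.    ] [ 0.5531 -0.1734] 1.22 [0.3 1.2 1.4 2.9]
tray 1.57 [ 0.     -0.0001 -0.    ] [0.5652 0.1588] 0.2746 [0.6 0.1 0.3 0.2]
tray -1.57 [ 0.0001 -0.0001  0.    ] [0.563 0.159] 0.2735 [0.5 0.2 0.4 0.1]
tray 0.0 [ 0.  0. -0.] [0.5625 0.1573] 0.2746 [3.9 1.4 1.  1.5]
tray 3.14 [-0. -0.  0.] [0.5661 0.1605] 0.275 [1.8 2.1 2.4 6.2]
24.95
```

Averaging views 180° apart cancels the hand-eye bias. That gives a tray centre of (0.5642, 0.1589) with yaw 0.274, and a rack centre of (0.5536, -0.1756) with yaw 1.219. I'll do the first transfer now, with checks.

```bash
cat >> lib.py <<'E'
TC,TY,RC,RY=np.array([.5642,.1589]),.2741,np.array([.5536,-.1755]),1.2188
row=lambda c,y,i:c+OFF[i]*np.array([np.cos(y),np.sin(y)])
def transfer(i):
    a,b=row(TC,TY,i),row(RC,RY,i); h=.16
    at=lambda p,z:[float(p[0]),float(p[1]),float(z)]
    bot.set_gripper(1.0); bot.move_pose(at(a,h),best_quat(at(a,h),TY))
    bot.move_linear(at(a,.075),speed=.2)
    if bot.move_linear(at(a,.047),speed=.06,until_force=8): print("touch on descent",bot.read_position()); return False
    bot.set_gripper(0.0,grasp_force=40)
    w=bot.read_gripper_width(); print(i,"width",round(w,3),"lateral",np.round(bot.read_ft_force(),2))
    if w<.25: return False
    bot.move_linear(at(a,.065),speed=.05); bot.move_linear(at(a,h),speed=.2)
    print("held",round(bot.read_gripper_width(),3),np.round(bot.read_ft_force(),2))
    bot.move_pose(at(b,h),best_quat(at(b,h),RY))
    bot.move_linear(at(b,.050),speed=.15); bot.wait(.1)
    t=bot.move_linear(at(b,.033),speed=.015,until_force=2.5)
    print("touch",t,np.round(bot.read_position(),4),np.round(bot.read_ft_force(),2))
    if not t: return False
    w=bot.read_gripper_width(); bot.set_gripper(w+.08); bot.set_gripper(1.0)
    bot.move_linear(at(b,.075),speed=.08); bot.move_linear(at(b,h),speed=.25)
    print("clock",bot.read_clock()); return True
E
python3 - <<'E'
from lib import *
print(transfer(0))
im,K,E=cam("wrist"); cv2.imwrite("pics/after0.png",im[:,:,::-1])
E
```

```text
0 width 0.342 lateral [-0.74 -1.16  2.1 ]
held 0.339 [-0.26 -0.22 -3.13]
touch True [ 0.5855 -0.0882  0.0374] [-0.53  0.07  4.79]
clock 33.3583
True
```

View pics/after0.png

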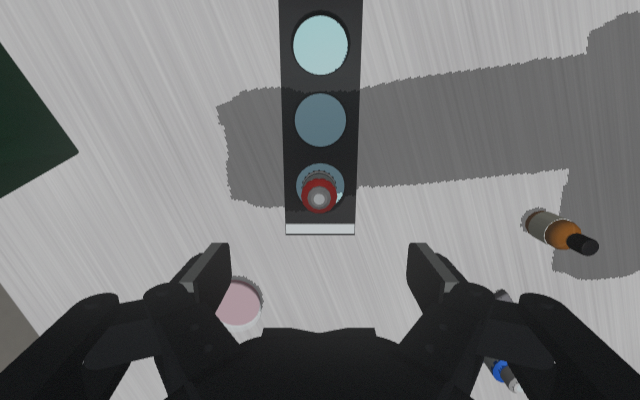

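The picture shows the red objective upright in the white-end well at about (319,193). The next wells, at (320,120) and (320,45), are empty. Touchdown height was 37.4 mm against an expected 37 mm, so I'll go on with the other three.

```bash
python3 - <<'E'
from lib import *
ok=all(transfer(i) for i in (1,2,3)); print(ok)
if ok:
    c=RC; y=RY+np.pi/2; p=[float(c[0]-.075*np.cos(y)),float(c[1]-.075*np.sin(y)),.22]
    bot.move_pose(p,best_quat(p,y)); 
im,K,E=cam("wrist"); cv2.imwrite("pics/end_w.png",im[:,:,::-1])
im,K,E=cam("side"); cv2.imwrite("pics/end_s.png",im[:,:,::-1])
print(bot.read_clock())
E
```

```text
1 width 0.338 lateral [-0.41 -0.07  3.17]
held 0.343 [-0.78  0.85 -0.19]
touch True [ 0.5642 -0.1464  0.0374] [-0.5   0.35  4.91]
clock 42.775
2 width 0.338 lateral [ 0.1  -0.99  2.56]
held 0.336 [ 0.68  0.15 -2.17]
touch True [ 0.5428 -0.2045  0.0374] [-0.81 -0.93  4.05]
clock 52.2917
3 width 0.339 lateral [-1.22 -1.15  4.64]
held 0.338 [-2.16 -0.43 -2.21]
touch True [ 0.5214 -0.2627  0.0374] [-0.1  -0.29  5.39]
clock 61.9667
True
63.3333
```

View pics/end_w.png

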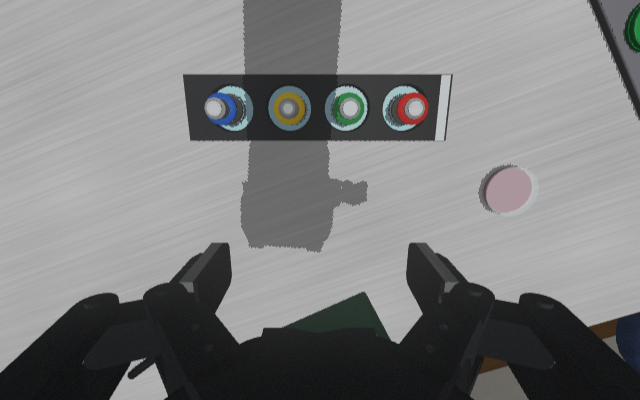

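View pics/end_s.png

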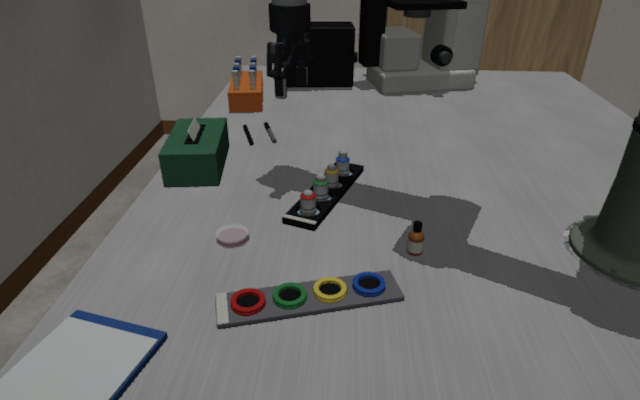

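The wrist view shows red (410,108), green (350,108), yellow (288,108) and blue (218,108) upright in their wells, counting from the white end. In the side view the tray is empty, and the bottle (416,240) and dish (232,236) have not moved.

```bash
python3 -c "
from cell import bot
print(bot.close_job())"
```

```text
the job is handed in; nothing more can be done
None
```

All four objectives are upright in the rack in order red, green, yellow, blue from the white end; bottle and dish were left in place, and the job was handed in at about 63 s of the 118 s limit.

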